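# Lift a hook-hung logger off its rail and snap it into the dock

### The job

Move the data logger on the yellow plate from the hanging stand to the download dock: swing its lower end up clear of the two pins while its hook still hangs on the ledge, then lift the hook off. In the dock, tuck its foot under the ledge first, then swing its head down and press until it lies flat and the red spring catch has snapped over it, and let go. Leave the blue logger hanging and everything else where it is.

Things in the scene. Friction and masses are not known exactly. Their poses are not given: they have to be found in the camera images.
- yellow_logger: Data logger to move, 0.2 to 0.35 kg: pale case with a dark label and a green terminal strip, on a yellow plate 138 mm long, 50 wide. Frame: x along the plate to its head (upper end as hung), z out on the case's side; origin on the plate's underside. mm: plate x -44 to 66, z 0 to 4. Hung, its x rises 50 degrees away from the front and z leans 50 degrees from vertical
- yellow_logger_case (a point): middle of the yellow logger's case, (8, 0, 24) mm in its frame, a good grip. The case is 50 mm across (y -25 to 25, flush with the plate's edges), x -30 to 46, flat top at z 26; its green terminal strip rises to z 36 at x -30 to -14
- yellow_logger_waist (a point): waist of the yellow plate, (-51, 0, 0) mm in its frame: at x -58 to -44 the plate is only 28 mm wide, which leaves a notch 14 long and 11 deep in each edge. Beyond it lies the foot: x -72 to -58, full width, z 0 to 3
- yellow_logger_hook (a point): inner corner of the yellow logger's hook, (60, 0, 0) mm in its frame; it bears on the ledge's edge. The hook bends behind the plate: web x 60 to 66, z -11 to 0, then a lip x 54 to 60, z -11 to -8 pointing to the foot (throat 8 wide, 6 deep)
- yellow_logger_foot (a point): the end of the yellow logger's foot: (-72, 0, 1.5) mm in its frame
- yellow_logger_head (a point): the head edge of the yellow logger's plate, upper side: (66, 0, 4) mm in its frame
- stand: Fixed grey sheet-steel stand, 180 mm wide, 184 high; origin at its underside on the desk (z = 0), x level to its back, y left. The two loggers hang side by side on its 50 degree slope, origins at (0, 52, 85) and (0, -52, 85) mm, heads up. Held by the hook over the ledge and by two pins: swing the lower end up 10 to 20 degrees about the ledge, then slide 12 mm up the slope and draw it out
- ledge_left (a point): edge of the ledge at the stand's left place (y = 52 mm), where the hook's inner corner hangs. The ledge is the upper edge of a rail flange 3 mm thick with 13 mm clear behind it. Below, two pins 8 mm thick at the logger's x = -51, y = -20 and 20 stand 16 mm out through the waist's notches: with them in, it slides up only 3 mm and the hook needs 6
- ledge_right (a point): the same at the stand's right place (y = -52 mm)
- hood_edge (a point): middle of the front edge of the stand's level drip hood, underside, (12, 0, 176) mm in the stand's frame; the hood runs 180 mm wide from here to the back, edge 8 mm high. It is in the way of a gripper that stands straight down over a case: reach in tilted, 35 to 45 degrees from vertical, from the front
- dock: Fixed grey and black download dock, 70 mm wide, 160 long; origin at its underside on the desk (z = 0), x level toward its high back end, z up. Its deck rises 15 degrees to the back. A docked logger lies flat on the deck, head at the back, origin at (0, 0, 34) mm. In its frame then: end wall x -73, deck z 0 to x 50, then a well for the hook, head wall x 69, guide ribs 6 high at y -29 and 29
- dock_ledge (a point): lower inner edge of the dock's foot ledge, at (-65, 0, 9) mm of the docked logger's frame; the ledge covers x -80 to -65, z 9 to 13, its side cheeks stand at y -29 and 29 (x -75 to -60). There are 4 mm to spare lengthwise, so the foot goes in first with the head raised about 20 degrees over the deck, then the head swings down
- dock_foot (a point): where the foot's end point lies when the logger is docked: (-72, 0, 1.5) mm of the docked logger's frame
- dock_head (a point): where the head edge point lies when the logger is docked: (66, 0, 4) mm of the docked logger's frame
- catch (a joint): Red spring catch 26 mm wide, mid back end of the dock; 0 = out (shut), up to 0.012 m pushed back along the deck. The head coming down pushes its steep nose back (1 to 3 N of spring; 5 to 15 N to press the head down), then it springs out over the head edge: tip at x 61.5, underside z 4.6, top z 26 mm in the docked logger's frame
- blue_logger: the other logger: the same shape and case, but on a blue back plate, hung in the stand's other place; origin as for yellow_logger
- tape: roll of yellow tape on the desk, 56 mm across, 17 mm high; origin at its underside
- driver: red screwdriver lying on the desk, 192 mm long; origin under its middle
- cutter: pliers with orange handles lying on the desk, 167 mm long, 12 mm high; origin under their middle
- ptfe: small roll of white tape, 48 mm across, 13 mm high; origin at its underside

How it is judged:
By the outcome, as a careful person would: the job done as asked, in the order asked, and still so for the second after the job is handed in, with the robot touching nothing.
It also fails if it takes over 51 s, if anything falls off the work surface, if the arm or the gripper's body presses on something with over 40 N, if the wrist force passes 120 N, or if a joint passes its speed limit or range.

### The arm

A 6-joint arm with a two-finger parallel gripper is mounted at the origin on a cart in front of the work surface, level with it; the furniture and walls round the work are solid. World frame = base frame: x ahead of the robot, y to its left, z up, the work surface at z = 0. Lengths are in m, angles in degrees, forces in N, time in s.
With the tool pointing down it reaches from about 0.25 to 0.8 m from the base axis. Payload 3.9 kg.
Tool frame: the origin (TCP) lies at the very end of the fingers, on their centre line; the grasp point (between the pads) lies behind it (env.grip_depth is the z of the grasp point in the tool frame, in m); z points along the fingers, y is the line along which they close (so a half turn about z gives the same grasp; the last joint's range is limited). The gripper opens to 85 mm and grips with 20 to 120 N. Pads are 22 mm wide; open, the fingers measure 114 mm over their backs; the gripper's body (76 mm by 85 mm) begins 54 mm behind the grasp point. The pads swing forward as they close: fully open they stand 13 mm farther back than shut.
Start: joints at [-72.422, 14.897, -7.913, 67.191, 0, 90], TCP at [0.159, -0.5, 0.231] pointing down, gripper open.
Joint ranges: [-159.42, 159.42], [-47.68, 98.78], [-73.54, 78.23], [-108.79, 121.32], [-90, 84.71], [-180, 180]. Speed limits (degrees/s): [147.25, 147.25, 180, 180, 180, 180].

### API

Orientations are given as [roll, pitch, yaw] about the fixed x, y, z axes, in that order (R = Rz(yaw) Ry(pitch) Rx(roll)).
In Python, from cell import env gives the robot as it stands.
- The arm moves only by the tool steer_hand, called by a JSON object that holds its "api" and its "payload". Schema: {"type":"object","properties":{"steps":{"type":"object","properties":{"plan":{"type":"array","items":{"type":"array","items":{"type":"number"},"minItems":6,"maxItems":6},"minItems":1,"maxItems":8}},"additionalProperties":false,"required":["plan"]},"jaw":{"type":"number"},"only":{"type":"string"},"quiet":{"type":"boolean"},"lines":{"type":"string"}},"required":["steps"],"additionalProperties":false}. steps is an object whose key "plan" holds a list of rows, 1 to 8 of them, each of 6 numbers: dx, dy, dz in m, then a rotation vector rx, ry, rz in degrees; each row is the pose to reach, as a shift and turn from the pose commanded when the call began, along the tool's axes at that moment; what a row does not reach only later rows make up. A row lasts 1/8 s, in which the tool goes at most 0.0625 m and 10.7 degrees, less where a joint would pass 70% of its speed; a pose out of reach is approached as far as the arm can. jaw is the opening from 0.0 (shut) to 1.0 (fully open), set as the call begins (left out keeps the last). The fingers move at their own pace and stop on an object; the grip force is fixed at half the most. Time passes only in rows, so rows that do not move let the fingers close. The tool returns the time, the measured TCP pose, the force, the opening and the grip force at its end. only (a regular expression) keeps the lines of the reply that match it, lines (a string "A,B") keeps lines A to B, and quiet returns only ok. Input that does not fit is refused with a message, and nothing moves.
- env.state(): the state, without advancing time (a new reading comes with each control period).
- env.camera(name): name is "scene" or "top" or "wrist"; returns a dict with "pixels" (480x640x3 uint8, red, green, blue), "fx", "fy", "cx", "cy" (pixels), "world_from_camera" (4x4, takes a point from camera to world coordinates). Camera axes: x right, y down, z forward; pixel columns grow to the right and rows downward; lengths in m; the calibration is good to about 2 mm. A picture is of the moment at which its call begins. There is no depth.
- env.job_done(): hands the job in; it is judged then, once.
The state is a dict: "time": time; "joint_pos": joint angles; "dq": joint speeds; "effort": joint torques, N m; "eef_pos": TCP position; "ee_rot": TCP orientation; "force": force on the tool from outside, world axes, zero at the start; "moment": the same for the moment, N m; "opening": opening from 0.0 (shut) to 1.0 (fully open); "gripper_force": force on a finger pad.
Only numpy, scipy, OpenCV 4.12 (cv2) and the standard library are available. Lean on these libraries where they do the work, as an engineer would, in place of code of your own. Each camera call takes 0.05 s, during which the arm holds its last target. There are 200 camera calls.

## Working session

There is one attempt and no reset: what is moved stays moved. The work goes in short steps, Python scripts to look and compute and a tool call to move; the robot and the scene stay as the last step left them, time stands still between calls to the robot, and variables do not carry over. Pictures are saved under pics/ and viewed, at most 10 in all, crops included, and the job is handed in when it is done.

```bash
ls; mkdir -p pics; python3 - <<'E'
from cell import env
import cv2,numpy as np
print(env.grip_depth, env.state())
for n in("scene","top"):
    c=env.camera(n); cv2.imwrite(f"pics/{n}0.png",c["pixels"][:,:,::-1]); print(n,c["fx"],c["cx"],c["cy"],np.round(c["world_from_camera"],3).tolist())
E
```

```text
cell.py
pics
-0.0187 {'time': 0.0, 'joint_pos': array([-7.24213001e+01,  1.49354913e+01, -7.98580955e+00,  6.71896218e+01,
       -8.59422737e-04,  9.00005579e+01]), 'dq': array([ 0.08415211,  0.00946606,  0.08212679,  0.10243854,  0.01874498,
       -0.0017113 ]), 'effort': array([-2.04043266e-03, -4.05677032e+01,  2.53924048e+01,  1.87006721e-02,
       -5.23405761e-04, -9.92965880e-06]), 'eef_pos': array([ 0.15834916, -0.49984033,  0.23046677]), 'ee_rot': array([-1.79889077e+02,  8.60501186e-04,  1.75781436e+01]), 'force': array([0.12734529, 0.05832896, 0.28090218]), 'moment': array([-0.01392886, -0.00414391, -0.00582691]), 'gripper_force': 0.0, 'opening': 1.0001977728100044}
scene 535.4700776561465 322.08528613050794 234.25435472879022 [[-0.667, -0.519, 0.535, -0.215], [-0.745, 0.481, -0.462, 0.482], [-0.018, -0.706, -0.708, 1.062], [0.0, 0.0, 0.0, 1.0]]
top 493.8342178929312 323.3901858518538 234.7202133066165 [[0.019, -0.984, 0.179, 0.315], [-1.0, -0.015, 0.027, -0.122], [-0.024, -0.18, -0.983, 1.166], [0.0, 0.0, 0.0, 1.0]]
```
View pics/scene0.png

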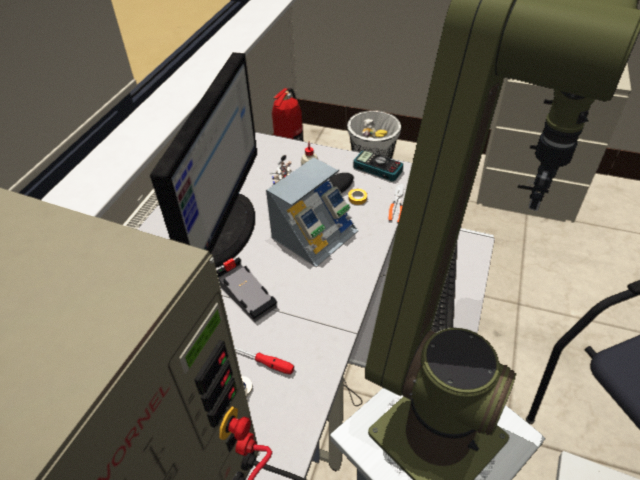

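View pics/top0.png

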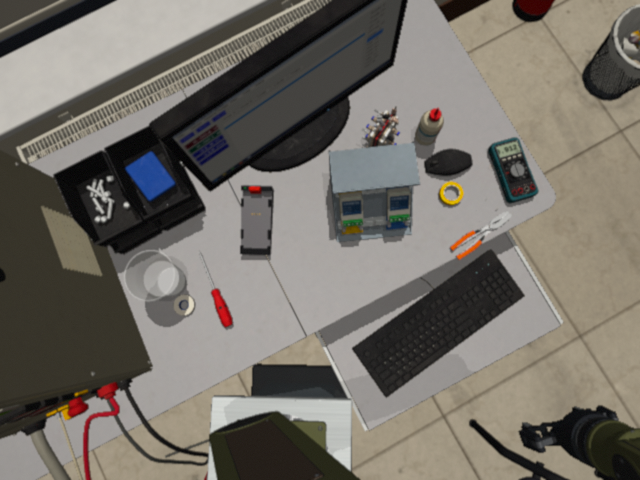

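The yellow logger hangs at the stand's left place (top view about (351,210)) and the blue one at about (399,210). The dock is at about (257,222), with its red catch at the back (254,188).

```bash
cat > h.py <<'E'
from cell import env
import numpy as np, cv2
from scipy.spatial.transform import Rotation as Ro
from scipy.optimize import least_squares
def pose():
    s=env.state(); return np.array(s["eef_pos"]),Ro.from_euler("xyz",s["ee_rot"],degrees=True).as_matrix()
def rel(p,R,cur=None):
    p0,R0=cur or pose()
    return np.r_[np.round(R0.T@(np.array(p)-p0),4),np.round(Ro.from_matrix(R0.T@R).as_rotvec(degrees=True),2)]
def toolR(tilt,yaw):   # tool z tilted 'tilt' deg from down toward heading yaw, tool y to the right
    t=np.radians(tilt); R=np.array([[np.cos(t),0,np.sin(t)],[0,-1,0],[np.sin(t),0,-np.cos(t)]])
    return Ro.from_euler("z",yaw,degrees=True).as_matrix()@R
def proj(c,P):
    W=np.array(c["world_from_camera"]); q=(np.atleast_2d(P)-W[:3,3])@W[:3,:3]
    return np.c_[c["fx"]*q[:,0]/q[:,2]+c["cx"],c["fy"]*q[:,1]/q[:,2]+c["cy"]]
E
python3 - <<'E'
from h import *
c=env.camera("wrist");p,R=pose();W=np.array(c["world_from_camera"])
print("cam in tool",np.round(R.T@(W[:3,3]-p),3),np.round(R.T@W[:3,:3],3).tolist(),c["fx"])
print(rel([.40,-.12,.32],toolR(40,-5)))
a=cv2.imread("pics/top0.png")[140:265,225:425]; cv2.imwrite("pics/topc.png",cv2.resize(a,None,fx=4,fy=4,interpolation=cv2.INTER_CUBIC))
E
```

```text
cam in tool [ 0.076 -0.    -0.142] [[0.0, -0.955, -0.297], [1.0, 0.0, -0.0], [0.0, -0.297, 0.955]] 365.07702408972597
[ 0.3451 -0.2894 -0.0889 -7.96   39.49   21.62  ]
```

View pics/topc.png

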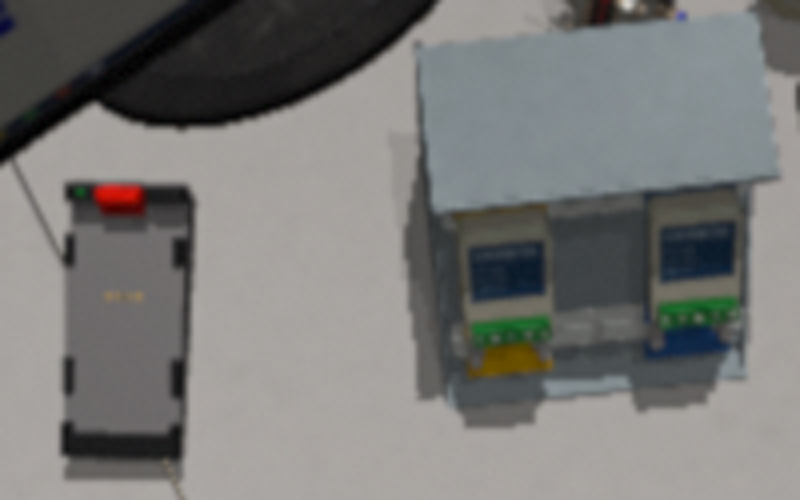

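```bash
python3 -c "
from h import *
print(rel([.38,-.10,.33],toolR(40,5)))"
```

```text
[ 0.332  -0.3145 -0.0989 -4.47   39.85   12.03  ]
```

{"api": "steer_hand", "payload": {"steps": {"plan": [[0.332,-0.3145,-0.099,-4.5,39.9,12],[0.332,-0.3145,-0.099,-4.5,39.9,12],[0.332,-0.3145,-0.099,-4.5,39.9,12],[0.332,-0.3145,-0.099,-4.5,39.9,12],[0.332,-0.3145,-0.099,-4.5,39.9,12],[0.332,-0.3145,-0.099,-4.5,39.9,12],[0.332,-0.3145,-0.099,-4.5,39.9,12],[0.332,-0.3145,-0.099,-4.5,39.9,12]]}, "jaw": 0.9}}

```text
time: 1.15
eef_pos: [0.38, -0.0983, 0.3311]
ee_rot: [179.8, -40.2, 5.2]
force: [0.3, -0.3, -0.4]
opening: 0.903
gripper_force: 0.0
```

{"api": "steer_hand", "payload": {"steps": {"plan": [[0,0,0,0,0,0]]}}}

```text
time: 1.27
eef_pos: [0.3806, -0.0967, 0.3311]
ee_rot: [179.7, -40.2, 5.7]
force: [0.4, 0.1, 0.6]
opening: 0.903
gripper_force: 0.0
```

```bash
python3 - <<'E'
from h import *
c=env.camera("wrist"); print(pose()); import pickle; pickle.dump(c,open("w1.pkl","wb"))
cv2.imwrite("pics/w1.png",c["pixels"][:,:,::-1])
E
```

```text
(array([ 0.37998307, -0.09840171,  0.33032662]), array([[ 0.76161361,  0.09273576,  0.64136167],
       [ 0.07284038, -0.99568639,  0.05747071],
       [ 0.64392468,  0.00294655, -0.76508322]]))
```

View pics/w1.png

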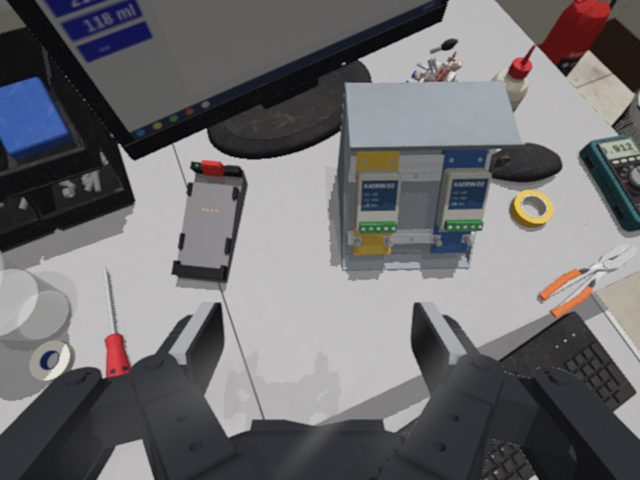

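Wrist view: stand with its hood front edge from about (346,150) to (521,145), yellow case about (377,200) and blue case about (465,205). The dock runs from (210,165) back to (205,270) front. I'll zoom in for exact points.

```bash
python3 - <<'E'
import cv2,numpy as np
a=cv2.imread("pics/w1.png"); f=lambda x0,x1,y0,y1:cv2.resize(a[y0:y1,x0:x1],None,fx=4,fy=4,interpolation=cv2.INTER_CUBIC)
cv2.imwrite("pics/w1c.png",np.hstack([f(168,253,152,288),f(340,455,142,278)]))
E
```

```text
(no output)
```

View pics/w1c.png

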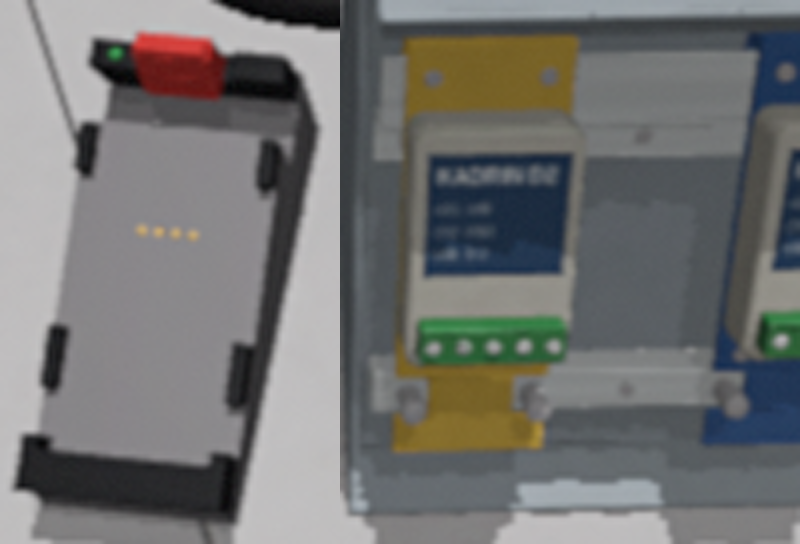

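```bash
cat > fit.py <<'E'
from h import *
import pickle
c1=pickle.load(open("w1.pkl","rb")); ct=env.camera("top")
A=lambda u,v:((u+.5)/4-.5+168,(v+.5)/4-.5+152)
B=lambda u,v:((u-339.5)/4-.5+340,(v+.5)/4-.5+142)
T=lambda u,v:((u+.5)/4-.5+225,(v+.5)/4-.5+140)
def frame(q,dq):  # q x y yaw z ; dq=(origin, pitch)
    Rs=Ro.from_euler("z",q[2]).as_matrix(); o,pit=dq
    return Rs, np.array([q[0],q[1],q[3]]), Ro.from_euler("y",-pit,degrees=True).as_matrix(), np.array(o)
def pts(q,dq,P):
    Rs,t,Rl,o=frame(q,dq); return (np.atleast_2d(P)@Rl.T+o)@Rs.T+t
LY=([0,.052,.085],50); LB=([0,-.052,.085],50); S0=([0,0,0],0); D=([0,0,.034],15)
mm=lambda *a:np.array(a)/1000
stand=[(c1,LY,mm(46,25,26),B(413,113)),(c1,LY,mm(46,-25,26),B(583,116)),(c1,LY,mm(-72,25,3),B(394,450)),(c1,LY,mm(-72,-25,3),B(542,447)),
 (c1,S0,mm(12,90,176),(347,149.5)),(c1,S0,mm(12,-90,176),(520.5,145)),
 (ct,LY,mm(-72,25,3),T(470,375)),(ct,LY,mm(-72,-25,3),T(549,373)),(ct,LB,mm(-72,25,3),T(645,356)),(ct,LB,mm(-72,-25,3),T(721,350)),
 (ct,S0,mm(12,90,180),T(437,213)),(ct,S0,mm(12,-90,180),T(778,178))]
dock=[(c1,D,mm(61.5,13,4.6),A(140,93)),(c1,D,mm(61.5,-13,4.6),A(222,98)),(c1,D,mm(50,29,0),A(105,120)),(c1,D,mm(50,-29,0),A(275,136)),
 (c1,D,mm(-65,29,13),A(50,448)),(c1,D,mm(-65,-29,13),A(212,465)),
 (ct,D,mm(61.5,13,26),T(96,190)),(ct,D,mm(61.5,-13,26),T(144,190)),(ct,D,mm(-65,29,13),T(72,432)),(ct,D,mm(-65,-29,13),T(176,434))]
def res(q,L): return np.array([proj(c,pts(q,d,P))[0]-np.array(uv) for c,d,P,uv in L])
def fit(L,q0): return least_squares(lambda q:np.r_[res(q,L).ravel(),(q[3])/.004],q0,loss="soft_l1").x
E
python3 - <<'E'
from fit import *
for L,q0 in((stand,[.6,-.2,.08,0]),(dock,[.55,.07,0,0])):
    q=fit(L,q0); print(np.round(q,4),np.degrees(q[2])); print(np.round(res(q,L),1).tolist())
E
```

```text
[ 0.5823 -0.2009  0.1301  0.0021] 7.456681313433529
[[-0.4, 2.5], [1.1, 0.6], [-0.7, -0.5], [-0.3, -0.9], [1.7, 0.0], [0.5, 0.2], [-1.6, 0.6], [0.0, -1.3], [-0.9, 0.3], [1.4, -0.6], [-2.3, 0.0], [-0.5, -1.2]]
[0.5553 0.0683 0.0093 0.0015] 0.5331959112817015
[[2.7, -0.4], [0.6, -0.3], [0.2, 0.9], [-1.4, 0.1], [-0.9, -0.3], [1.8, -0.8], [-0.4, 6.2], [-1.1, 6.2], [0.2, 0.0], [-1.0, -0.3]]
```

```bash
sed -i 's/T(96,190)/T(96,213)/;s/T(144,190)/T(144,213)/' fit.py; python3 -c "
from h import *
print(rel([.465,.06,.21],toolR(25,0)))"
```

```text
[-9.000e-04 -1.517e-01  1.554e-01 -2.660e+00 -1.502e+01  4.400e+00]
```

{"api": "steer_hand", "payload": {"steps": {"plan": [[0,-0.15,0.155,-2.7,-15,4.4],[0,-0.15,0.155,-2.7,-15,4.4],[0,-0.15,0.155,-2.7,-15,4.4],[0,-0.15,0.155,-2.7,-15,4.4],[0,-0.15,0.155,-2.7,-15,4.4]]}}}

```text
time: 2.0
eef_pos: [0.4666, 0.0206, 0.2077]
ee_rot: [-179.3, -24.6, 2.1]
force: [-0.7, -1.0, -0.2]
opening: 0.903
gripper_force: 0.0
```

```bash
python3 - <<'E'
from h import *
import pickle
c=env.camera("wrist"); pickle.dump(c,open("w2.pkl","wb"))
cv2.imwrite("pics/w2.png",c["pixels"][:,:,::-1])
from fit import *
q=fit(dock,[.55,.07,0,0]); print(q); print(proj(c,pts(q,D,[mm(61.5,13,4.6),mm(61.5,-13,4.6),mm(-65,29,13),mm(-65,-29,13)])).round(1))
print(rel([.42,-.14,.24],toolR(40,7)))
E
```

```text
[0.55482059 0.06810182 0.00889518 0.00205072]
[[258.5 131.6]
 [287.3 132.4]
 [238.5 270.7]
 [301.2 272.8]]
[-0.0352  0.1575 -0.0511  1.97   15.11   -4.31  ]
```

View pics/w2.png

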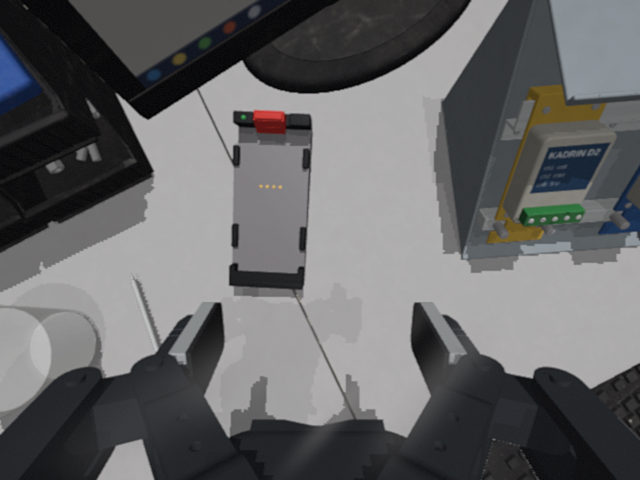

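Dock in this view: catch lower edge from (254,132) to (286,133), ledge inner edge near row 271, which agrees with the fit within 1–4 px. Next I take a close stand view.

```bash
python3 -c "
from h import *
print(rel([.43,-.13,.24],toolR(40,7)))"
```

```text
[-0.0258  0.148  -0.0467  1.97   15.11   -4.31  ]
```

{"api": "steer_hand", "payload": {"steps": {"plan": [[-0.026,0.148,-0.047,2,15,-4.3],[-0.026,0.148,-0.047,2,15,-4.3],[-0.026,0.148,-0.047,2,15,-4.3],[-0.026,0.148,-0.047,2,15,-4.3],[-0.026,0.148,-0.047,2,15,-4.3],[-0.026,0.148,-0.047,2,15,-4.3]]}}}

```text
time: 2.85
eef_pos: [0.4308, -0.1273, 0.2414]
ee_rot: [-180.0, -40.1, 7.3]
force: [0.6, 0.4, -1.7]
opening: 0.899
gripper_force: 0.0
```

```bash
python3 - <<'E'
from h import *
import pickle
c=env.camera("wrist"); pickle.dump(c,open("w3.pkl","wb"))
a=c["pixels"][:,:,::-1]; cv2.imwrite("pics/w3.png",a)
b=cv2.imread("pics/w2.png")
f=lambda a,x0,x1,y0,y1,k:cv2.resize(a[y0:y1,x0:x1],None,fx=k,fy=k,interpolation=cv2.INTER_CUBIC)
from fit import *
q=fit(stand,[.58,-.2,.1,0]); uv=proj(c,pts(q,LY,[mm(46,25,26),mm(46,-25,26),mm(-72,25,3),mm(-72,-25,3)])).round(1);print(uv)
L=f(b,225,317,105,292,3.2); x0=int(uv[:,0].mean())-80; y0=int(uv[:,1].mean())-105; print(x0,y0,L.shape)
Rr=f(a,x0,x0+160,y0,y0+190,3.1); h=min(L.shape[0],Rr.shape[0]); cv2.imwrite("pics/c2.png",np.hstack([L[:h],Rr[:h]]))
E
```

```text
[[335.4 159.9]
 [394.  159.8]
 [332.1 264.9]
 [379.4 264.8]]
280 107 (598, 294, 3)
```

View pics/c2.png

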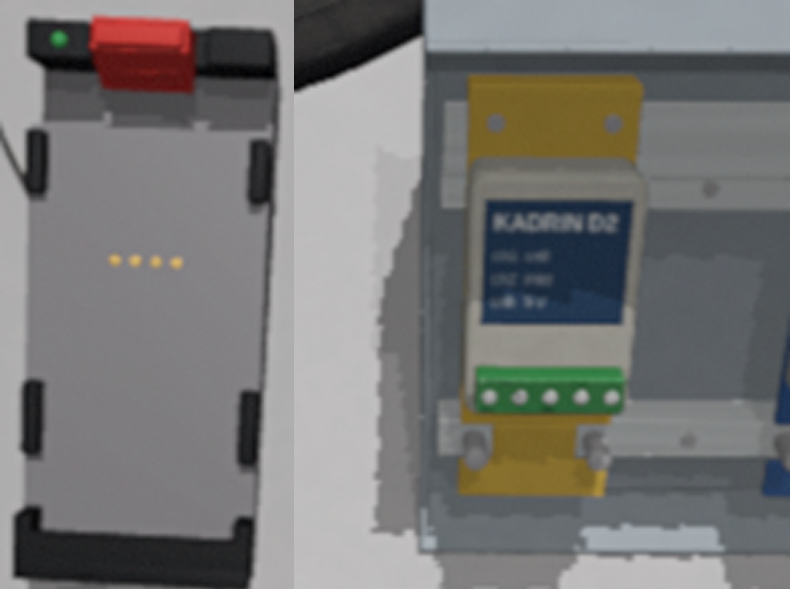

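```bash
cat >> fit.py <<'E'
c2=pickle.load(open("w2.pkl","rb")); c3=pickle.load(open("w3.pkl","rb"))
E2=lambda u,v:((u+.5)/3.2-.5+225,(v+.5)/3.2-.5+105)
F=lambda u,v:((u-293.5)/3.1-.5+280,(v+.5)/3.1-.5+107)
dock2=[(c2,D,mm(61.5,13,4.6),E2(97,88)),(c2,D,mm(61.5,-13,4.6),E2(193,93)),(c2,D,mm(50,31,0),E2(45,123)),(c2,D,mm(50,-31,0),E2(268,130)),
 (c2,D,mm(-65,27,13),E2(40,531)),(c2,D,mm(-65,-27,13),E2(234,540)),(c2,D,mm(-80,35,13),E2(15,572)),(c2,D,mm(-80,-35,13),E2(248,585))]
stand2=[(c3,LY,mm(45,25,25),F(472,162)),(c3,LY,mm(45,-25,25),F(643,162)),(c3,LY,mm(-72,25,3),F(460,495)),(c3,LY,mm(-72,-25,3),F(605,496)),(c3,S0,mm(12,90,176),F(425,53))]
E
python3 - <<'E'
from fit import *
for nm,L,q0 in(("s",stand+stand2,[.6,-.2,.08,0]),("s2",stand2+stand[6:],[.6,-.2,.08,0]),("d",dock+dock2,[.55,.07,0,0]),("d2",dock2,[.55,.07,0,0])):
    q=fit(L,q0); print(nm,np.round(q,4),np.degrees(q[2]).round(2)); print(np.round(res(q,L),1).tolist())
# monitor corner triangulation
def ray(c,uv):
    W=np.array(c["world_from_camera"]); return W[:3,3],W[:3,:3]@np.array([(uv[0]-c["cx"])/c["fx"],(uv[1]-c["cy"])/c["fy"],1])
A_,b=[],[]
for c,uv in((ct,(211,187)),(c1,(137,157)),(c2,(148,117))):
    o,d=ray(c,uv); d/=np.linalg.norm(d); M=np.eye(3)-np.outer(d,d); A_.append(M); b.append(M@o)
print("monitor corner",np.linalg.lstsq(np.vstack(A_),np.hstack(b),rcond=None)[0])
E
```

```text
s [ 0.5819 -0.2013  0.127   0.0035] 7.28
[[0.0, 1.9], [1.7, 0.1], [-0.4, -0.7], [0.0, -1.0], [2.2, -0.7], [1.7, -0.1], [-1.5, 0.6], [0.2, -1.3], [-0.8, 0.4], [1.6, -0.4], [-2.1, -0.1], [-0.2, -1.0], [-1.3, 1.1], [2.2, 1.1], [-0.9, -1.7], [-0.2, -2.0], [-0.9, 2.0]]
s2 [ 0.5805 -0.2019  0.1206  0.006 ] 6.91
[[-0.5, 0.3], [3.5, 0.6], [-0.7, -1.6], [0.4, -1.6], [-0.2, 0.7], [-1.3, 0.8], [0.3, -0.9], [-0.5, 0.9], [2.0, 0.2], [-1.8, -0.1], [0.4, -0.5]]
d [ 5.556e-01  7.000e-02 -1.700e-03  4.000e-04] -0.1
[[2.2, -0.3], [0.1, 0.0], [-0.3, 0.8], [-2.1, 0.4], [-2.3, -0.6], [0.2, -0.8], [-0.8, 0.3], [-1.5, 0.5], [-0.7, -0.2], [-2.0, -0.3], [2.4, -0.8], [1.1, -1.3], [-0.0, 1.2], [-2.6, 1.6], [1.1, -1.0], [-1.5, -1.2], [0.3, 1.6], [2.2, 0.8]]
d2 [ 0.5557  0.0706 -0.0032 -0.    ] -0.18
[[2.0, -0.8], [0.6, -1.3], [-0.5, 1.2], [-3.2, 1.6], [0.5, -1.2], [-2.2, -1.3], [-0.4, 1.3], [1.5, 0.7]]
monitor corner [0.61749157 0.17015159 0.07756199]
```

```bash
cat >> fit.py <<'E'
QS=np.array([.5815,-.2015,np.radians(7.2),.003]); QD=np.array([.5556,.070,0,0])
E
python3 - <<'E'
from fit import *
g=pts(QS,LY,mm(6,0,5))[0]; R=toolR(40,7.2); print(g,pose()[0])
print(rel(g-R[:,2]*.05,R)); print(rel(g,R))
E
```

```text
[ 0.57500897 -0.14990671  0.0958102 ] [ 0.43110744 -0.12677975  0.24108633]
[ 0.0135  0.0414  0.1511 -0.16   -0.08    0.12  ]
[ 0.0134  0.0416  0.2011 -0.16   -0.08    0.12  ]
```

{"api": "steer_hand", "payload": {"steps": {"plan": [[0.013,0.0415,0.1,0,0,0],[0.013,0.0415,0.15,0,0,0],[0.013,0.0415,0.15,0,0,0],[0.013,0.0415,0.15,0,0,0],[0.013,0.0415,0.17,0,0,0],[0.013,0.0415,0.185,0,0,0],[0.013,0.0415,0.2,0,0,0],[0.013,0.0415,0.2,0,0,0]]}, "jaw": 0.9}}

```text
time: 4.05
eef_pos: [0.5736, -0.1511, 0.0969]
ee_rot: [-179.9, -40.1, 7.3]
force: [0.3, 0.2, 0.1]
opening: 0.899
gripper_force: 0.0
```

```bash
python3 - <<'E'
from fit import *
g=pts(QS,LY,mm(6,0,5))[0]; R=toolR(40,7.2); print(rel(g,R))
a=env.camera("wrist")["pixels"][:,:,::-1]; cv2.imwrite("pics/w4.png",a[60:440,100:560])
E
```

```text
[ 0.0004 -0.0012  0.0022 -0.08   -0.1     0.04  ]
```

View pics/w4.png

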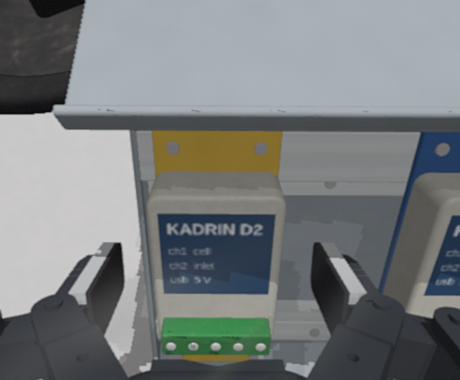

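The case sits centred between the fingers (case centre about column 217, pads at 123 and 312 in the crop), and the blue logger is clear. Now I close.

{"api": "steer_hand", "payload": {"steps": {"plan": [[0,-0.001,0.002,0,0,0],[0,-0.001,0.002,0,0,0],[0,-0.001,0.002,0,0,0],[0,-0.001,0.002,0,0,0],[0,-0.001,0.002,0,0,0],[0,-0.001,0.002,0,0,0],[0,-0.001,0.002,0,0,0],[0,-0.001,0.002,0,0,0]]}, "jaw": 0.0}}

```text
time: 5.15
eef_pos: [0.5747, -0.1507, 0.096]
ee_rot: [-180.0, -40.2, 7.2]
force: [-4.3, -0.1, 6.0]
opening: 0.569
gripper_force: 61.6
```

```bash
python3 - <<'E'
from fit import *
p,R=pose(); s=env.state(); print(s["force"],s["moment"],s["gripper_force"],s["opening"])
# tool pose in logger frame (hung)
Rs,t,Rl,o=frame(QS,LY); RL=Rs@Rl; oL=Rs@o+t
pL=RL.T@(p-oL); RLt=RL.T@R; print("tcp in logger",pL)
np.savez("grasp.npz",p=pL,R=RLt)
def tool(oW,RW): return oW+RW@pL, RW@RLt
piv=np.array([.060,0,0])
for ang,sl,out in((5,0,0),(10,0,0),(15,0,0),(15,.016,0),(15,.016,.03)):
    Rr=Ro.from_rotvec(np.radians(ang)*np.array([0,1,0])).as_matrix()   # logger-frame turn about +y
    RW=RL@Rr; hook=oL+RL@(piv+[sl,0,out]); oW=hook-RW@piv
    print(ang,sl,out,rel(*tool(oW,RW),cur=(p,R)), "foot z",(RL.T@(oW+RW@np.array([-.072,0,0])-oL)).round(4))
E
```

```text
[-4.81289136  0.42478353  5.93371317] [0.02400251 0.55048096 0.05784344] 61.59448742866516 0.5745493512756202
tcp in logger [ 0.00588296 -0.00078894  0.00544765]
5 0 0 [-1.0e-04 -0.0e+00 -4.7e-03 -0.0e+00 -5.0e+00  0.0e+00] foot z [-0.0715  0.      0.0115]
10 0 0 [ 2.0e-04 -0.0e+00 -9.5e-03 -0.0e+00 -1.0e+01  1.0e-02] foot z [-0.07    0.      0.0229]
15 0 0 [ 8.00e-04 -0.00e+00 -1.42e-02 -0.00e+00 -1.50e+01  1.00e-02] foot z [-0.0675  0.      0.0342]
15 0.016 0 [ 1.66e-02 -0.00e+00 -1.69e-02 -0.00e+00 -1.50e+01  1.00e-02] foot z [-0.0515  0.      0.0342]
15 0.016 0.03 [ 1.15e-02 -0.00e+00 -4.65e-02 -0.00e+00 -1.50e+01  1.00e-02] foot z [-0.0515  0.      0.0642]
```

{"api": "steer_hand", "payload": {"steps": {"plan": [[0,0,-0.0024,0,-2.5,0],[0,0,-0.0047,0,-5,0],[0,0,-0.007,0,-7.5,0],[0,0,-0.0095,0,-10,0],[0.0005,0,-0.012,0,-12.5,0],[0.0008,0,-0.0142,0,-15,0],[0.0008,0,-0.0142,0,-15,0],[0.0008,0,-0.0142,0,-15,0]]}}}

```text
time: 6.2
eef_pos: [0.5675, -0.1521, 0.1072]
ee_rot: [180.0, -25.3, 7.2]
force: [3.9, 0.7, -0.0]
opening: 0.57
gripper_force: 62.4
```

```bash
python3 - <<'E'
from fit import *
s=env.state(); print(s["force"],s["moment"],s["gripper_force"])
for n in("wrist","scene"):
    c=env.camera(n)["pixels"][:,:,::-1]; cv2.imwrite(f"pics/{n}5.png",c)
a=cv2.imread("pics/wrist5.png")[60:440,130:530]; b=cv2.resize(cv2.imread("pics/scene5.png")[140:280,250:390],(380,380),interpolation=cv2.INTER_CUBIC)
cv2.imwrite("pics/c5.png",np.hstack([a,b]))
E
```

```text
[ 4.38083114e+00 -1.35648643e-02 -2.98549715e-03] [ 0.02165192 -0.46287917 -0.1274021 ] 62.37618684768677
```

View pics/c5.png

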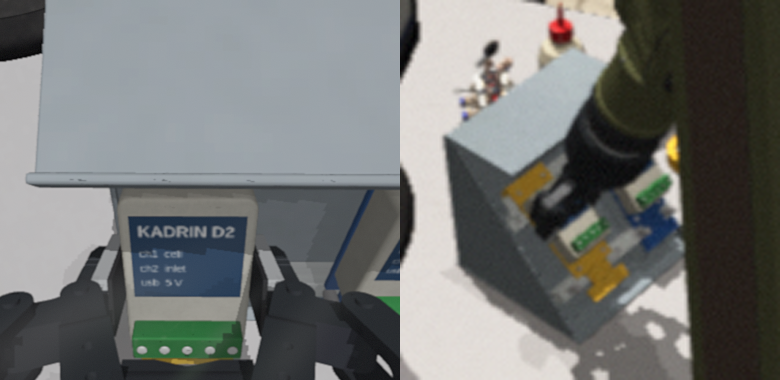

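The label and case are clearly tilted out and the force is low (4 N), so the foot is off the pins. In the scene crop the plate's lower end is at about (600,285). Next: slide up 16 mm, then draw out.

{"api": "steer_hand", "payload": {"steps": {"plan": [[0.0045,0,-0.0021,0,0,0],[0.009,0,-0.0042,0,0,0],[0.0145,0,-0.0068,0,0,0],[0.0145,0,-0.0068,0,0,0],[0.0145,0,-0.0068,0,0,0],[0.0115,0,-0.0135,0,0,0],[0.006,0,-0.0245,0,0,0],[0.002,0,-0.034,0,0,0]]}}}

```text
time: 7.35
eef_pos: [0.5529, -0.1535, 0.1386]
ee_rot: [-180.0, -25.1, 7.2]
force: [-0.9, -0.1, -3.5]
opening: 0.569
gripper_force: 62.3
```

{"api": "steer_hand", "payload": {"steps": {"plan": [[0,0,0,0,0,0]]}}}

```text
time: 7.48
eef_pos: [0.5536, -0.1538, 0.1392]
ee_rot: [180.0, -25.2, 7.2]
force: [-0.3, -0.4, -1.9]
opening: 0.573
gripper_force: 62.4
```

```bash
python3 -c "
from fit import *
s=env.state(); print(s['force'],s['moment'],s['gripper_force'],pose()[0])
c=env.camera('wrist')['pixels'][:,:,::-1]; cv2.imwrite('pics/w6.png',c)"
```

```text
[ 0.31766694  1.16310419 -3.0436821 ] [-0.03552262  0.60447724 -0.06484365] 62.4027943611145 [ 0.55391191 -0.15374655  0.1389009 ]
```

{"api": "steer_hand", "payload": {"steps": {"plan": [[-0.05,0,-0.023,0,0,0],[-0.09,0,-0.042,0,0,0],[-0.09,0,-0.042,0,0,0],[-0.09,0,-0.042,0,0,0]]}}}

```text
time: 8.07
eef_pos: [0.4562, -0.1665, 0.1386]
ee_rot: [180.0, -25.2, 7.2]
force: [0.6, -0.9, -2.9]
opening: 0.568
gripper_force: 63.9
```

```bash
cat > dk.py <<'E'
from fit import *
G=np.load("grasp.npz"); pL,RLt=G["p"],G["R"]
def target(x,z,up,y=0,corner=(-.072,0,0),q=QD):
    """tool pose putting logger point 'corner' at (x,y,z) m of docked frame with head raised up deg over deck"""
    Rs,t,Rl,o=frame(q,D); RD=Rs@Rl; oD=Rs@o+t
    RW=RD@Ro.from_euler("y",-up,degrees=True).as_matrix()
    oW=oD+RD@np.array([x,y,z])-RW@np.array(corner); return oW+RW@pL,RW@RLt
E
python3 - <<'E'
from dk import *
c=env.camera("wrist"); cv2.imwrite("pics/w7.png",c["pixels"][:,:,::-1]); p,R=pose()
RW=R@RLt.T; oW=p-RW@pL
P=[mm(46,25,26),mm(46,-25,26),mm(-14,0,36),mm(-30,0,36)]
print(proj(c,P@RW.T+oW).round(1).tolist())
a=cv2.imread("pics/wrist5.png").astype(float);b=cv2.imread("pics/w7.png").astype(float)
r=slice(250,425);k=slice(250,390)
print("shift", cv2.phaseCorrelate(cv2.cvtColor(a[r,k].astype(np.uint8),6).astype(float),cv2.cvtColor(b[r,k].astype(np.uint8),6).astype(float)))
print(p, rel(*target(-.050,.06,20)), target(-.05,.06,20)[0])
cv2.imwrite("pics/c7.png",np.vstack([cv2.resize(x[240:440,240:400].astype(np.uint8),None,fx=2.4,fy=2.4) for x in (b,)]))
E
```

```text
[[240.4, 251.1], [389.7, 251.1], [315.3, 400.2], [315.4, 427.5]]
shift ((-0.040602792294620826, -0.01291967042529052), 0.8616982022733998)
[ 0.45684653 -0.16640477  0.13861816] [ 0.1083 -0.2217  0.0624 -3.02   -0.02    6.58  ] [0.55244791 0.06921106 0.12814888]
```

View pics/c7.png

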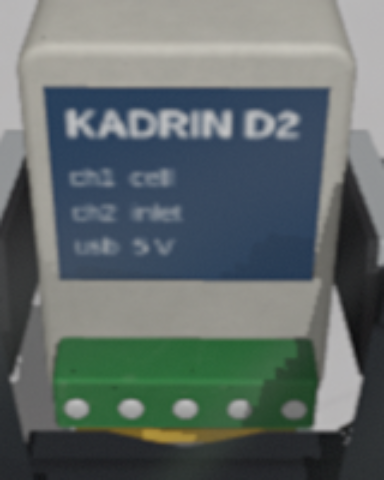

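Picture shows the case square in the grip, with its head edge at row ~261 and the strip edges at rows ~381, 398 and 418. I'll refine the in-hand pose from these.

```bash
python3 - <<'E'
from dk import *
c=env.camera("wrist"); p,R=pose(); W=np.array(c["world_from_camera"])
obs=[(mm(45.5,0,25.5),None,260.5,1),(mm(-14,0,36),None,398.3,1),(mm(-14,0,26),None,380.8,1),(mm(-30,0,36),None,418.3,1),
(mm(44,24.5,25.5),248.3,None,1),(mm(44,-24.5,25.5),387.9,None,1)]
def inhand(v):
    pl=pL+np.array([v[0],v[3],v[1]]); Rl=Ro.from_euler("y",v[2],degrees=True).as_matrix()@RLt; return pl,Rl
def f(v,raw=False):
    pl,Rl=inhand(v); RW=R@Rl.T; oW=p-RW@pl; o=[]
    for P,u,w,_ in obs:
        q=proj(c,P@RW.T+oW)[0]; o.append(q[0]-u if u else q[1]-w)
    o=np.array(o); return o if raw else np.r_[o/1.5,v[2]/3,v[0]/.004,v[1]/.004]
r=least_squares(f,[0,0,0,0]); print("dx dz dpitch dy",r.x.round(4),f(r.x,True).round(1)); print(inhand(r.x)[0])
r2=least_squares(lambda v:f(v)[:6],[0,0,0,0]); print("free",r2.x.round(4),f(r2.x,True).round(1))
E
```

```text
dx dz dpitch dy [3.5000e-03 4.2000e-03 3.3708e+00 1.1000e-03] [ 0.4 -0.6 -3.5  3.5 -0.3  0.3]
[0.00935381 0.00031243 0.00963027]
free [3.9000e-03 4.6000e-03 3.3837e+00 1.1000e-03] [ 0.9 -0.7 -3.6  3.3  0.  -0. ]
```

```bash
python3 - <<'E'
import numpy as np
from dk import *
Rl=Ro.from_euler("y",3.37,degrees=True).as_matrix()@RLt
np.savez("grasp.npz",p=[.00935,.0003,.00963],R=Rl)
E
python3 - <<'E'
from dk import *
t=target(-.055,.03,20); print(t[0]); print(rel(t[0]+[-.06,0,.03],t[1])); print(rel(*t))
E
```

```text
[0.55582399 0.0703     0.1032916 ]
[ 0.0607 -0.2293  0.0337 -2.88   -3.3     6.66  ]
[ 0.1019 -0.2217  0.0862 -2.88   -3.3     6.66  ]
```

{"api": "steer_hand", "payload": {"steps": {"plan": [[0,-0.06,-0.02,0,0,0],[0,-0.12,-0.02,0,0,0],[0.04,-0.18,0,-2.9,-3.3,6.7],[0.061,-0.229,0.034,-2.9,-3.3,6.7],[0.061,-0.229,0.034,-2.9,-3.3,6.7],[0.061,-0.229,0.034,-2.9,-3.3,6.7],[0.061,-0.229,0.034,-2.9,-3.3,6.7],[0.061,-0.229,0.034,-2.9,-3.3,6.7]]}}}

```text
time: 9.38
eef_pos: [0.4969, 0.0282, 0.1333]
ee_rot: [-179.1, -21.8, 2.7]
force: [-0.3, 0.7, -2.3]
opening: 0.57
gripper_force: 64.4
```

```bash
python3 - <<'E'
from dk import *
t=target(-.055,.03,20); print(rel(*t),env.state()["force"])
p,R=pose(); RW=R@RLt.T; oW=p-RW@pL
for n in("scene","top"):
    c=env.camera(n); cv2.imwrite(f"pics/{n}8.png",c["pixels"][:,:,::-1])
    print(n,proj(c,np.array([mm(-72,25,3),mm(-72,-25,3),mm(-58,25,3),mm(-58,-25,3)])@RW.T+oW).round(1).tolist())
    hsv=cv2.cvtColor(c["pixels"],cv2.COLOR_RGB2HSV); m=cv2.inRange(hsv,(18,120,60),(32,255,255))
    u=proj(c,oW)[0].astype(int); n_,l,st,ce=cv2.connectedComponentsWithStats(m)
    for i in range(1,n_):
        if st[i,4]>8 and abs(ce[i]-u).max()<90:
            ys,xs=np.where(l==i); print(st[i].tolist(),"left",(xs.min(),ys[xs.argmin()]),"right",(xs.max(),ys[xs.argmax()]),"bot",(xs[ys.argmax()],ys.max()))
E
```

```text
[ 0.0451 -0.0383  0.0511 -1.92    0.04    2.51  ] [ 0.10775807  0.24808368 -2.40048642]
scene [[281.8, 298.5], [297.6, 286.7], [278.3, 293.6], [294.2, 281.9]]
[348, 189, 19, 16, 156] left (np.int64(348), np.int64(193)) right (np.int64(366), np.int64(193)) bot (np.int64(356), np.int64(204))
[247, 241, 19, 15, 130] left (np.int64(247), np.int64(252)) right (np.int64(265), np.int64(242)) bot (np.int64(249), np.int64(255))
[272, 274, 25, 24, 273] left (np.int64(272), np.int64(283)) right (np.int64(296), np.int64(285)) bot (np.int64(282), np.int64(297))
top [[258.2, 269.4], [280.8, 268.6], [257.6, 263.8], [280.4, 263.0]]
[253, 208, 25, 14, 274] left (np.int64(253), np.int64(211)) right (np.int64(277), np.int64(218)) bot (np.int64(254), np.int64(221))
[273, 264, 8, 6, 42] left (np.int64(273), np.int64(267)) right (np.int64(280), np.int64(265)) bot (np.int64(273), np.int64(269))
```

{"api": "steer_hand", "payload": {"steps": {"plan": [[0.02,-0.038,0.02,-1.9,0,2.5],[0.045,-0.038,0.051,-1.9,0,2.5],[0.045,-0.038,0.051,-1.9,0,2.5],[0.045,-0.038,0.051,-1.9,0,2.5],[0.045,-0.038,0.051,-1.9,0,2.5]]}}}

```text
time: 10.15
eef_pos: [0.5572, 0.0341, 0.1033]
ee_rot: [-179.3, -21.7, 3.1]
force: [0.2, -0.2, -2.4]
opening: 0.568
gripper_force: 64.3
```

```bash
cat > chk.py <<'E'
from dk import *
p,R=pose(); RW=R@RLt.T; oW=p-RW@pL
for n in("scene","top"):
    c=env.camera(n); cv2.imwrite(f"pics/{n}{env.state()['time']:.1f}.png",c["pixels"][:,:,::-1])
    print(n,"foot",proj(c,np.array([mm(-72,25,3),mm(-72,-25,3)])@RW.T+oW).round(1).tolist(),"head",proj(c,np.array([mm(66,25,4),mm(66,-25,4)])@RW.T+oW).round(1).tolist())
    hsv=cv2.cvtColor(c["pixels"],cv2.COLOR_RGB2HSV); m=cv2.inRange(hsv,(18,120,60),(32,255,255))
    u=proj(c,oW)[0].astype(int); n_,l,st,ce=cv2.connectedComponentsWithStats(m)
    for i in range(1,n_):
        if st[i,4]>8 and abs(ce[i]-u).max()<60:
            ys,xs=np.where(l==i); f=lambda a:(int(xs[a]),int(ys[a])); print(" blob",st[i,4],"L",f(xs.argmin()),"R",f(xs.argmax()),"T",f(ys.argmin()),"B",f(ys.argmax()))
s=env.state(); print(s["force"].round(2),s["moment"].round(2),s["gripper_force"],p)
E
python3 chk.py; python3 -c "
from dk import *
print(rel(*target(-.055,.03,20)));print(rel(*target(-.055,.002,20)))"
```

```text
scene foot [[265.4, 292.9], [280.8, 281.5]] head [[231.9, 246.4], [248.0, 235.9]]
 blob 126 L (231, 248) R (247, 238) T (244, 238) B (234, 252)
 blob 276 L (254, 277) R (279, 280) T (269, 269) B (265, 292)
top foot [[259.1, 244.7], [280.9, 243.8]] head [[253.0, 187.8], [276.0, 186.8]]
 blob 238 L (254, 187) R (276, 185) T (273, 185) B (255, 197)
 blob 13 L (276, 232) R (279, 228) T (279, 228) B (277, 233)
 blob 55 L (273, 237) R (280, 240) T (274, 236) B (273, 244)
[-0.48 -0.59 -2.08] [-0.04  0.56 -0.02] 64.30137276649475 [0.55742744 0.03415197 0.10351686]
[-2.00e-04 -3.61e-02  7.00e-04 -1.85e+00  5.00e-02  2.93e+00]
[-0.0035 -0.0354  0.0285 -1.85    0.05    2.93  ]
```

```bash
python3 -c "
from dk import *
s=env.state(); print(s['joint_pos'].round(2), s['ee_rot'], s['eef_pos'])"
```

```text
[  3.09  10.75 -40.32  17.16   0.74 179.94] [-179.28325738  -21.76445829    3.15138222] [0.55794671 0.03425992 0.10350849]
```

```bash
cat >> dk.py <<'E'
def desk(x,y,h,yaw,pitch=4.76):
    RW=Ro.from_euler("zyx",[yaw,-pitch,0],degrees=True).as_matrix(); oW=np.array([x,y,h+.072*np.sin(np.radians(pitch))])
    return oW+RW@pL,RW@RLt
E
python3 - <<'E'
from dk import *
for h in(.06,.004): t=desk(.43,-.035,h,4); print(t[0],rel(*t))
E
```

```text
[ 0.43847508 -0.03404851  0.07634376] [-1.244e-01  6.140e-02 -2.120e-02 -9.100e-01 -3.021e+01 -6.700e-01]
[ 0.43847508 -0.03404851  0.02034376] [ -0.1451   0.062    0.0308  -0.91   -30.21    -0.67  ]
```

{"api": "steer_hand", "payload": {"steps": {"plan": [[0,0,-0.05,0,0,0],[-0.06,0.03,-0.06,0,-8,0],[-0.124,0.061,-0.03,-0.9,-18,-0.7],[-0.124,0.061,-0.021,-0.9,-30.2,-0.7],[-0.124,0.061,-0.021,-0.9,-30.2,-0.7],[-0.124,0.061,-0.021,-0.9,-30.2,-0.7],[-0.124,0.061,-0.021,-0.9,-30.2,-0.7]]}}}

```text
time: 11.32
eef_pos: [0.4391, -0.0333, 0.0774]
ee_rot: [179.7, 8.2, 4.0]
force: [0.0, 0.3, -2.2]
opening: 0.568
gripper_force: 64.3
```

```bash
python3 chk.py; python3 -c "
from dk import *
print(rel(*desk(.43,-.035,.004,4)),env.state()['joint_pos'].round(1))"
```

```text
scene foot [[324.8, 307.5], [339.4, 295.1]] head [[283.9, 273.0], [298.7, 261.8]]
 blob 284 L (308, 293) R (338, 294) T (324, 285) B (323, 306)
top foot [[287.1, 305.0], [309.6, 303.8]] head [[284.2, 243.0], [306.5, 241.7]]
 blob 270 L (293, 301) R (309, 285) T (306, 284) B (293, 304)
[ 0.26 -0.7  -2.78] [ 0.02 -0.22 -0.01] 64.3140435218811 [ 0.43888071 -0.03331396  0.07751414]
[ 0.0078  0.0003  0.0563  0.02   -0.15    0.04  ] [ -3.4  19.9 -26.5  51.8  -1.4 172.7]
```

Good agreement with the cameras. Lower onto the desk until contact.

{"api": "steer_hand", "payload": {"steps": {"plan": [[0.004,0,0.028,0,0,0],[0.0078,0,0.053,0,0,0],[0.008,0,0.0555,0,0,0],[0.008,0,0.0575,0,0,0],[0.008,0,0.0575,0,0,0]]}}}

```text
time: 12.15
eef_pos: [0.4392, -0.034, 0.0188]
ee_rot: [179.7, 8.4, 4.0]
force: [-0.3, -0.0, -1.2]
opening: 0.568
gripper_force: 64.3
```

```bash
python3 -c "
from dk import *
s=env.state();print(s['force'],s['moment'],pose()[0])"
```

```text
[ 0.93303864 -0.27585859 -2.26913402] [ 0.01471645 -0.18107439  0.04198901] [ 0.43925161 -0.03399678  0.01875231]
```

{"api": "steer_hand", "payload": {"steps": {"plan": [[0,0,0.0015,0,0,0],[0,0,0.003,0,0,0],[0,0,0.003,0,0,0]]}}}

```text
time: 12.58
eef_pos: [0.4386, -0.0341, 0.016]
ee_rot: [179.7, 8.4, 4.0]
force: [-1.8, -0.0, 6.6]
opening: 0.568
gripper_force: 65.6
```

{"api": "steer_hand", "payload": {"steps": {"plan": [[0,0,0.001,0,0,0],[0,0,0.002,0,0,0],[0,0,0.002,0,0,0]]}}}

```text
time: 12.95
eef_pos: [0.4378, -0.0342, 0.0145]
ee_rot: [179.7, 8.4, 4.0]
force: [-3.1, -1.0, 11.7]
opening: 0.569
gripper_force: 66.5
```

{"api": "steer_hand", "payload": {"steps": {"plan": [[0,0,-0.003,0,0,0],[0,0,-0.003,0,0,0],[0,0,-0.003,0,0,0],[0,0,-0.003,0,0,0],[0,0,-0.003,0,0,0],[0,0,-0.04,0,0,0],[0,0,-0.08,0,0,0],[0,0,-0.08,0,0,0]]}, "jaw": 0.9}}

```text
time: 13.95
eef_pos: [0.4525, -0.0329, 0.0945]
ee_rot: [179.6, 8.1, 4.0]
force: [-0.8, -0.8, -0.9]
opening: 0.899
gripper_force: 0.0
```

{"api": "steer_hand", "payload": {"steps": {"plan": [[0,0,0,0,0,-10.5],[0,0,0,0,0,-21],[0,0,0,0,0,-31.5],[0,0,0,0,0,-42],[0,0,0,0,0,-52.5],[0,0,0,0,0,-63],[0,0,0,0,0,-73.5],[0,0,0,0,0,-84]]}}}

```text
time: 14.95
eef_pos: [0.4484, -0.0328, 0.091]
ee_rot: [-171.5, 1.1, 88.4]
force: [0.3, -0.2, 0.7]
opening: 0.893
gripper_force: 0.0
```

{"api": "steer_hand", "payload": {"steps": {"plan": [[0,0,0,0,0,-10.5],[0,0,0,0,0,-21],[0,0,0,0,0,-31.5],[0,0,0,0,0,-42],[0,0,0,0,0,-52.5],[0,0,0,0,0,-63],[0,0,0,0,0,-73.5],[0,0,0,0,0,-84]]}}}

```text
time: 15.95
eef_pos: [0.4485, -0.0328, 0.091]
ee_rot: [-178.0, -8.3, 172.2]
force: [-0.5, 0.2, 0.8]
opening: 0.9
gripper_force: 0.0
```

```bash
python3 - <<'E'
from dk import *
s=env.state(); print(s["joint_pos"].round(1),s["opening"],s["ee_rot"])
# logger on desk, from release pose
RW=Ro.from_euler("zyx",[4,-4.76,0],degrees=True).as_matrix()
np.savez("onDesk.npz",R=RW)
c=env.camera("wrist"); cv2.imwrite("pics/w13.png",c["pixels"][:,:,::-1])
E
```

```text
[ -3.2  20.1 -23.8  54.6  -1.4   4.3] 0.8999935669582074 [-178.00513451   -8.35795949  172.3899068 ]
```

```bash
python3 - <<'E'
from dk import *
RW=np.load("onDesk.npz")["R"]; oW=np.array([.4386,-.0341,.0163])-RW@pL; print("oW",oW)
for n in("scene","top","wrist"):
    c=env.camera(n)
    print(n,"foot",proj(c,np.array([mm(-72,25,3),mm(-72,-25,3)])@RW.T+oW).round(1).tolist(),"head",proj(c,np.array([mm(66,25,4),mm(66,-25,4)])@RW.T+oW).round(1).tolist())
    hsv=cv2.cvtColor(c["pixels"],cv2.COLOR_RGB2HSV); m=cv2.inRange(hsv,(18,120,60),(32,255,255))
    u=proj(c,oW)[0].astype(int); n_,l,st,ce=cv2.connectedComponentsWithStats(m)
    for i in range(1,n_):
        if st[i,4]>15 and (abs(ce[i]-u).max()<50 or n=="wrist"):
            ys,xs=np.where(l==i); f=lambda a:(int(xs[a]),int(ys[a])); print(" blob",st[i,4],"L",f(xs.argmin()),"R",f(xs.argmax()),"T",f(ys.argmin()),"B",f(ys.argmax()), cv2.boxPoints(cv2.minAreaRect(np.c_[xs,ys])).round().tolist())
Rg=RW@np.array([[-1,0,0],[0,1,0],[0,0,-1.]])
g=oW+RW@mm(8,0,5); print(rel(g-Rg[:,2]*.05,Rg),rel(g,Rg))
np.savez("onDesk.npz",R=RW,o=oW)
E
```

```text
oW [ 0.43012492 -0.03505149  0.00593096]
scene foot [[325.4, 322.9], [339.6, 310.6]] head [[285.9, 288.9], [300.2, 277.8]]
 blob 77 L (287, 289) R (301, 280) T (299, 280) B (293, 296) [[285.0, 292.0], [294.0, 276.0], [301.0, 280.0], [293.0, 297.0]]
 blob 274 L (312, 312) R (338, 312) T (326, 301) B (324, 323) [[312.0, 312.0], [325.0, 299.0], [338.0, 312.0], [325.0, 325.0]]
top foot [[289.9, 306.2], [311.3, 305.1]] head [[287.2, 247.3], [308.3, 246.2]]
 blob 299 L (291, 304) R (311, 300) T (305, 287) B (291, 305) [[291.0, 287.0], [311.0, 287.0], [311.0, 305.0], [291.0, 305.0]]
wrist foot [[329.1, 120.1], [252.8, 137.3]] head [[371.6, 329.8], [297.3, 343.8]]
 blob 3982 L (256, 138) R (342, 182) T (327, 121) B (268, 199) [[255.0, 135.0], [330.0, 120.0], [343.0, 185.0], [268.0, 200.0]]
 blob 1409 L (295, 322) R (371, 328) T (366, 307) B (299, 341) [[294.0, 322.0], [367.0, 307.0], [372.0, 329.0], [299.0, 344.0]]
[ 1.070e-02 -2.800e-03  3.230e-02 -1.360e+00 -1.321e+01 -1.204e+01] [-6.000e-04 -4.000e-04  8.100e-02 -1.360e+00 -1.321e+01 -1.204e+01]
```

{"api": "steer_hand", "payload": {"steps": {"plan": [[0.01,-0.003,0.02,-1.4,-8,-8],[0.0107,-0.003,0.032,-1.4,-13.2,-12],[0.0107,-0.003,0.032,-1.4,-13.2,-12],[0.007,-0.002,0.048,-1.4,-13.2,-12],[0.003,-0.001,0.066,-1.4,-13.2,-12],[-0.0006,-0.0005,0.081,-1.4,-13.2,-12],[-0.0006,-0.0005,0.081,-1.4,-13.2,-12]]}}}

```text
time: 17.12
eef_pos: [0.4397, -0.0347, 0.0117]
ee_rot: [-179.7, 4.7, -176.0]
force: [-0.4, -0.8, 0.5]
opening: 0.897
gripper_force: 0.0
```

```bash
python3 - <<'E'
from dk import *
d=np.load("onDesk.npz"); RW,oW=d["R"],d["o"]; Rg=RW@np.array([[-1,0,0],[0,1,0],[0,0,-1.]]); print(rel(oW+RW@mm(8,0,5),Rg),env.state()["force"])
E
```

```text
[0.0022 0.0003 0.0005 0.05   0.03   0.    ] [-0.32497232  1.02554629  0.23658827]
```

{"api": "steer_hand", "payload": {"steps": {"plan": [[0.001,0,0,0,0,0],[0.001,0,0,0,0,0],[0.001,0,0,0,0,0],[0.001,0,0,0,0,0],[0.001,0,0,0,0,0],[0.001,0,0,0,0,0],[0.001,0,0,0,0,0]]}, "jaw": 0.0}}

```text
time: 18.05
eef_pos: [0.4383, -0.0348, 0.0129]
ee_rot: [-179.7, 4.9, -175.9]
force: [-0.3, 0.6, 7.4]
opening: 0.573
gripper_force: 61.6
```

```bash
python3 - <<'E'
from dk import *
p,R=pose(); d=np.load("onDesk.npz"); RW,oW=d["R"],d["o"]
pl=RW.T@(p-oW); pl[1]=0; print(pl,env.state()["force"],Ro.from_matrix(RW.T@R).as_euler("xyz",degrees=True))
np.savez("grasp.npz",p=pl,R=RW.T@R)
E
python3 - <<'E'
from dk import *
t=target(-.055,.045,20); print(t[0],rel(*t),rel(t[0]+[-.06,0,.02],t[1]))
E
```

```text
[0.00869528 0.         0.00628877] [-0.36456396 -0.56530205  6.22125536] [ 1.79967174e+02  1.73593605e-01 -1.79958502e+02]
[0.55332183 0.07       0.11466798] [ -0.1304   0.0959  -0.0914   1.09   -30.23     3.89  ] [ -0.0725   0.1001  -0.1165   1.09   -30.23     3.89  ]
```

{"api": "steer_hand", "payload": {"steps": {"plan": [[0,0,-0.05,0,0,0],[0,0.02,-0.09,0,-8,0],[-0.03,0.05,-0.116,0.5,-18,2],[-0.0725,0.1,-0.1165,1.1,-30.2,3.9],[-0.0725,0.1,-0.1165,1.1,-30.2,3.9],[-0.0725,0.1,-0.1165,1.1,-30.2,3.9],[-0.0725,0.1,-0.1165,1.1,-30.2,3.9],[-0.0725,0.1,-0.1165,1.1,-30.2,3.9]]}}}

```text
time: 19.15
eef_pos: [0.4929, 0.0693, 0.1337]
ee_rot: [180.0, 35.0, 180.0]
force: [0.2, 0.4, -2.8]
opening: 0.568
gripper_force: 65.2
```

```bash
python3 - <<'E'
from dk import *
print(env.state()["joint_pos"].round(1),env.state()["force"]); t=target(-.055,.02,20); print(rel(*t))
E
```

```text
[ 12.7  -1.4 -58.1  -1.   -7.2  10.4] [ 0.19704366  0.14983505 -2.57661498]
[-0.03    0.0007  0.0737 -0.04   -0.17   -0.07  ]
```

{"api": "steer_hand", "payload": {"steps": {"plan": [[-0.03,0.0007,0.03,0,0,0],[-0.03,0.0007,0.055,0,0,0],[-0.03,0.0007,0.0737,0,0,0],[-0.03,0.0007,0.0737,0,0,0],[-0.03,0.0007,0.0737,0,0,0]]}}}

```text
time: 19.82
eef_pos: [0.5592, 0.0704, 0.0905]
ee_rot: [180.0, 35.0, -180.0]
force: [-0.1, 1.0, -3.0]
opening: 0.57
gripper_force: 65.0
```

```bash
python3 chk.py; python3 - <<'E'
from dk import *
print(rel(*target(-.055,.02,20)))
c=env.camera("wrist"); a=c["pixels"]; p,R=pose(); RW=R@RLt.T; oW=p-RW@pL
print("pred foot",proj(c,np.array([mm(-72,25,3),mm(-72,-25,3),mm(-60,25,3),mm(-60,-25,3)])@RW.T+oW).round(1).tolist())
print("pred dock: ledge outer/inner",proj(c,pts(QD,D,[mm(-80,35,13),mm(-80,-35,13),mm(-65,27,13),mm(-65,-27,13),mm(-60,27,13),mm(-60,-27,13)])).round(1).tolist())
hsv=cv2.cvtColor(a,cv2.COLOR_RGB2HSV); m=cv2.inRange(hsv,(18,120,60),(32,255,255))
for r in range(60,260,8):
    xs=np.where(m[r])[0]
    d=np.where(a[r,150:500].max(1)<55)[0]+150
    runs=np.split(d,np.where(np.diff(d)>1)[0]+1)
    print(r,"Y",(xs.min(),xs.max()) if len(xs) else None,"dark",[(int(x[0]),int(x[-1])) for x in runs if len(x)>3])
E
```

```text
scene foot [[252.0, 303.9], [268.6, 292.8]] head [[220.3, 255.8], [237.4, 245.5]]
 blob 179 L (220, 256) R (240, 250) T (237, 246) B (226, 264)
 blob 313 L (241, 288) R (267, 293) T (257, 280) B (251, 304)
top foot [[242.5, 244.3], [264.1, 244.7]] head [[238.4, 187.9], [261.0, 188.2]]
 blob 248 L (240, 187) R (262, 186) T (241, 186) B (261, 197)
 blob 34 L (259, 241) R (264, 239) T (261, 238) B (260, 244)
[-0.16  0.39 -2.68] [0.01 0.83 0.01] 65.01975059509277 [0.55927833 0.0705824  0.09090428]
[ 0.0001 -0.0008  0.0008  0.02   -0.09   -0.01  ]
pred foot [[383.0, 114.3], [250.6, 114.2], [381.3, 147.1], [252.3, 147.0]]
pred dock: ledge outer/inner [[411.1, 38.8], [217.4, 38.6], [384.3, 82.6], [244.6, 82.5], [382.8, 96.0], [246.1, 95.9]]
60 Y None dark [(228, 411)]
68 Y None dark [(229, 410)]
76 Y None dark [(230, 409)]
84 Y None dark [(231, 246), (389, 407)]
92 Y None dark [(395, 403)]
100 Y None dark []
108 Y None dark []
116 Y (np.int64(253), np.int64(382)) dark []
124 Y (np.int64(252), np.int64(383)) dark [(241, 251), (385, 394)]
132 Y (np.int64(253), np.int64(382)) dark [(241, 252), (384, 396)]
140 Y (np.int64(253), np.int64(383)) dark [(242, 252), (384, 394)]
148 Y (np.int64(254), np.int64(382)) dark [(243, 252), (383, 393)]
156 Y (np.int64(282), np.int64(353)) dark [(244, 256), (380, 392)]
164 Y (np.int64(283), np.int64(352)) dark [(245, 256), (379, 391)]
172 Y (np.int64(283), np.int64(352)) dark []
180 Y (np.int64(283), np.int64(352)) dark []
188 Y (np.int64(275), np.int64(373)) dark []
196 Y (np.int64(257), np.int64(378)) dark []
204 Y (np.int64(257), np.int64(378)) dark []
212 Y (np.int64(258), np.int64(378)) dark []
220 Y (np.int64(258), np.int64(377)) dark []
228 Y (np.int64(258), np.int64(377)) dark []
236 Y None dark []
244 Y None dark []
252 Y None dark []
```

```bash
sed -i 's/QD=np.array(\[.5556,.070,/QD=np.array([.5556,.0711,/' fit.py; python3 - <<'E'
from dk import *
cur=pose()
for x,z in((-.055,.008),(-.055,.002),(-.055,0),(-.055,-.003),(-.0705,.001)): print(x,z,rel(*target(x,z,20),cur=cur))
E
```

```text
-0.055 0.008 [ 4.0e-03  1.0e-04  1.2e-02  2.0e-02 -1.1e-01  1.0e-02]
-0.055 0.002 [ 6.10e-03  1.00e-04  1.76e-02  2.00e-02 -1.10e-01  1.00e-02]
-0.055 0 [ 6.80e-03  1.00e-04  1.95e-02  2.00e-02 -1.10e-01  1.00e-02]
-0.055 -0.003 [ 7.80e-03  1.00e-04  2.23e-02  2.00e-02 -1.10e-01  1.00e-02]
-0.0705 0.001 [ 0.021   0.0002  0.0132  0.02   -0.11    0.01  ]
```

{"api": "steer_hand", "payload": {"steps": {"plan": [[0.002,0.0004,0.006,0,0,0],[0.004,0.0004,0.012,0,0,0],[0.005,0.0004,0.015,0,0,0],[0.006,0.0004,0.0175,0,0,0],[0.006,0.0004,0.0175,0,0,0]]}}}

```text
time: 20.75
eef_pos: [0.5642, 0.0712, 0.0721]
ee_rot: [-180.0, 35.0, -179.9]
force: [0.1, -0.7, -2.8]
opening: 0.57
gripper_force: 65.1
```

{"api": "steer_hand", "payload": {"steps": {"plan": [[0.0004,0,0.001,0,0,0],[0.0008,0,0.002,0,0,0],[0.0008,0,0.002,0,0,0]]}}}

```text
time: 21.12
eef_pos: [0.5653, 0.0713, 0.0709]
ee_rot: [180.0, 35.1, -180.0]
force: [-1.0, 0.2, -0.4]
opening: 0.564
gripper_force: 65.6
```

```bash
python3 -c "
from dk import *
print(rel(*target(-.055,0,20)),env.state()['moment'])"
```

```text
[ 0.     -0.0002 -0.0004  0.01   -0.11    0.    ] [-0.04528576  0.79260497  0.02125428]
```

{"api": "steer_hand", "payload": {"steps": {"plan": [[-0.0003,0,-0.0012,0,0,0],[0.003,0,-0.0024,0,0,0],[0.006,0,-0.0035,0,0,0],[0.009,0,-0.0045,0,0,0],[0.0115,0,-0.0054,0,0,0],[0.0135,0,-0.0061,0,0,0],[0.0135,0,-0.0061,0,0,0]]}}}

```text
time: 22.05
eef_pos: [0.55, 0.0712, 0.0675]
ee_rot: [180.0, 35.0, -179.9]
force: [0.3, -0.3, -2.5]
opening: 0.574
gripper_force: 65.2
```

```bash
python3 -c "
from dk import *
print(rel(*target(-.0705,.001,20)),env.state()['moment'],env.state()['force'])"
```

```text
[ 2.0e-04 -1.0e-04 -7.0e-04  1.0e-02 -1.7e-01  0.0e+00] [0.01262033 0.8232173  0.00651343] [ 0.15584882 -0.62254739 -1.94762149]
```

```bash
python3 - <<'E'
from dk import *
cur=pose()
for up in(20,17,14,11,8,6,4,2,0,-1.5): print(up,rel(*target(-.0713,.0006,up),cur=cur))
E
```

```text
20 [ 0.0012 -0.0002 -0.0006  0.01   -0.16    0.    ]
17 [ 1.00e-03 -2.00e-04  3.60e-03  1.00e-02  2.84e+00  0.00e+00]
14 [ 1.00e-03 -2.00e-04  7.90e-03  0.00e+00  5.84e+00  1.00e-02]
11 [ 1.30e-03 -2.00e-04  1.21e-02  0.00e+00  8.84e+00  1.00e-02]
8 [ 1.700e-03 -2.000e-04  1.630e-02  0.000e+00  1.184e+01  1.000e-02]
6 [ 2.100e-03 -2.000e-04  1.910e-02 -0.000e+00  1.384e+01  1.000e-02]
4 [ 2.600e-03 -2.000e-04  2.190e-02 -0.000e+00  1.584e+01  1.000e-02]
2 [ 3.300e-03 -2.000e-04  2.470e-02 -0.000e+00  1.784e+01  1.000e-02]
0 [ 4.000e-03 -2.000e-04  2.740e-02 -1.000e-02  1.984e+01  2.000e-02]
-1.5 [ 4.600e-03 -2.000e-04  2.940e-02 -1.000e-02  2.134e+01  2.000e-02]
```

{"api": "steer_hand", "payload": {"steps": {"plan": [[0.001,0,-0.0005,0,0,0],[0.001,0,0.0015,0,1.4,0],[0.001,0,0.0036,0,2.8,0],[0.001,0,0.0057,0,4.3,0],[0.001,0,0.0079,0,5.8,0],[0.0011,0,0.01,0,7.3,0],[0.0013,0,0.0121,0,8.8,0],[0.0013,0,0.0121,0,8.8,0]]}}}

```text
time: 23.15
eef_pos: [0.5565, 0.0713, 0.0571]
ee_rot: [180.0, 26.2, -179.9]
force: [-1.3, 0.6, -1.1]
opening: 0.568
gripper_force: 65.3
```

```bash
python3 -c "
from dk import *
print(rel(*target(-.0713,.0006,11)),env.state()['moment'],env.state()['force'])"
```

```text
[-0.0002 -0.0002 -0.0001  0.      0.04    0.01  ] [0.09337877 0.76271808 0.04069459] [-0.92420032  0.59679734 -1.1542825 ]
```

```bash
python3 - <<'E'
from dk import *
cur=target(-.0713,.0006,11)
for up in(9,7,5,3,1,0,-1,-2): print(up,rel(*target(-.0713,.0006,up),cur=cur))
E
```

```text
9 [-2.0e-04 -0.0e+00  2.8e-03 -0.0e+00  2.0e+00  0.0e+00]
7 [-2.0e-04 -0.0e+00  5.6e-03 -0.0e+00  4.0e+00  0.0e+00]
5 [-2.0e-04 -0.0e+00  8.5e-03 -0.0e+00  6.0e+00  0.0e+00]
3 [-1.00e-04 -0.00e+00  1.13e-02 -1.00e-02  8.00e+00  0.00e+00]
1 [ 2.00e-04 -0.00e+00  1.41e-02 -1.00e-02  1.00e+01  1.00e-02]
0 [ 3.00e-04 -0.00e+00  1.55e-02 -1.00e-02  1.10e+01  1.00e-02]
-1 [ 5.00e-04 -0.00e+00  1.69e-02 -1.00e-02  1.20e+01  1.00e-02]
-2 [ 7.00e-04 -0.00e+00  1.83e-02 -1.00e-02  1.30e+01  1.00e-02]
```

{"api": "steer_hand", "payload": {"steps": {"plan": [[-0.0002,0,0.0014,0,1,0],[-0.0002,0,0.0028,0,2,0],[-0.0002,0,0.0042,0,3,0],[-0.0002,0,0.0056,0,4,0],[-0.0002,0,0.007,0,5,0],[-0.0002,0,0.0085,0,6,0],[-0.0001,0,0.0099,0,7,0],[-0.0001,0,0.0113,0,8,0]]}}}

```text
time: 24.25
eef_pos: [0.561, 0.0712, 0.0466]
ee_rot: [180.0, 18.1, -179.9]
force: [-2.3, 0.5, -1.3]
opening: 0.566
gripper_force: 65.3
```

```bash
python3 -c "
from dk import *
print(rel(*target(-.0713,.0006,3)),env.state()['moment'],env.state()['force'])"
```

```text
[ 0.0003 -0.0001 -0.0004 -0.01   -0.05    0.01  ] [-0.05322998  1.08868821 -0.07904505] [-2.15616971 -0.4819356  -4.12848638]
```

{"api": "steer_hand", "payload": {"steps": {"plan": [[0,0,0.0014,0,1,0],[0,0,0.0028,0,2,0],[0.0001,0,0.0042,0,3,0],[0.0001,0,0.0042,0,3,0]]}}}

```text
time: 24.8
eef_pos: [0.5637, 0.0713, 0.0432]
ee_rot: [180.0, 15.3, -180.0]
force: [-0.4, 0.3, -3.4]
opening: 0.569
gripper_force: 65.2
```

{"api": "steer_hand", "payload": {"steps": {"plan": [[0,0,0.0014,0,1,0],[0,0,0.0028,0,2,0],[0,0,0.0028,0,2,0]]}}}

```text
time: 25.18
eef_pos: [0.5632, 0.0714, 0.0426]
ee_rot: [180.0, 13.3, -179.9]
force: [-12.8, 0.7, 19.0]
opening: 0.572
gripper_force: 68.2
```

```bash
python3 chk.py
```

```text
scene foot [[255.1, 311.7], [271.4, 300.5]] head [[221.5, 271.9], [237.8, 261.8]]
 blob 249 L (243, 299) R (269, 300) T (259, 289) B (252, 310)
top foot [[243.7, 249.7], [264.8, 250.1]] head [[243.9, 190.9], [265.2, 191.2]]
 blob 175 L (244, 191) R (266, 191) T (245, 190) B (250, 200)
 blob 264 L (245, 244) R (265, 231) T (264, 231) B (251, 248)
[-11.83  -0.19  19.27] [-0.29  1.19 -0.17] 68.12894225120544 [0.56330275 0.07140117 0.04265438]
```

```bash
cat > red.py <<'E'
from dk import *
import sys
def red(img,n):
    c=img; hsv=cv2.cvtColor(c,cv2.COLOR_RGB2HSV); m=cv2.inRange(hsv,(0,150,90),(6,255,255))|cv2.inRange(hsv,(175,150,90),(180,255,255))
    y=cv2.inRange(hsv,(18,120,60),(32,255,255))
    box=dict(top=(180,205,235,275),scene=(250,280,215,245))[n]; s=np.s_[box[0]:box[1],box[2]:box[3]]
    ys,xs=np.where(m[s]); yy,yx=np.where(y[s])
    w=c[s].astype(float); 
    return len(xs),(xs.mean()+box[2],ys.mean()+box[0],xs.min()+box[2],xs.max()+box[2],ys.min()+box[0],ys.max()+box[0]) if len(xs) else None
for n in("top","scene"):
    a=cv2.imread(f"pics/{n}0.png")[:,:,::-1].copy(); print(n,"start",red(a,n)); 
    b=env.camera(n)["pixels"]; print(n,"now",red(b,n))
    if n=="top":
        for r in range(184,204): print(r," ".join("%3d,%3d,%3d"%tuple(b[r,k]) for k in(247,250,254,258,262)))
E
python3 red.py
```

```text
top start (66, (np.float64(254.15151515151516), np.float64(188.4848484848485), np.int64(248), np.int64(260), np.int64(186), np.int64(191)))
top now (67, (np.float64(254.3582089552239), np.float64(188.49253731343285), np.int64(248), np.int64(260), np.int64(186), np.int64(191)))
184 170,166,162 176,174,171 175,174,170 176,173,170 184,179,176
185 118,115,114 145,131,131 158,132,130 148,131,129 154,151,149
186  64, 61, 62 168, 74, 73 200, 73, 71 174, 73, 71  98, 96, 95
187  48, 37, 39 216, 34, 27 225, 34, 26 213, 34, 25  48, 44, 44
188  45, 33, 36 226, 23, 10 227, 22,  5 222, 24, 10  33, 27, 30
189  45, 37, 32 200, 16,  6 214, 21,  7 206, 22,  5  34, 26, 28
190 110, 94,  8 149, 20,  4 157, 15,  5 152, 15,  7  77, 62, 14
191 201,169,  0 117, 48,  2 101,  6,  6 102,  9,  7 158,135,  0
192 227,184,  0 124, 78,  0  80,  9,  1  82,  9,  1 213,183,  0
193 224,176,  0 141, 99,  0  98, 49,  0  99, 48,  0 224,182,  0
194 202,168, 94 153,114,  0 127, 91,  0 128, 92,  0 217,178, 86
195 180,160,120 156,120,  0 138,103,  0 139,107,  0 197,173,130
196 187,155, 87 170,130,  0 156,118,  0 159,122,  0 190,161,100
197 195,151, 21 206,157,  0 202,153,  0 204,156,  0 211,164, 24
198 151,116,  3 208,158,  0 214,164,  0 213,164,  0 212,161,  0
199  85, 69, 40 150,116,  3 189,157, 75 183,149, 69 178,144, 64
200  51, 50, 48  79, 66, 40 168,156,127 179,167,141 172,161,138
201  63, 65, 50  46, 47, 50 127,124,111 177,174,158 178,175,161
202  72, 72, 47  44, 45, 48  69, 68, 63 138,142,140 152,153,147
203  69, 70, 43  49, 51, 42  38, 40, 41  83, 96,112 119,124,126
scene start (95, (np.float64(229.0421052631579), np.float64(263.70526315789476), np.int64(223), np.int64(234), np.int64(258), np.int64(270)))
scene now (30, (np.float64(226.1), np.float64(263.03333333333336), np.int64(223), np.int64(229), np.int64(260), np.int64(267)))
```

The catch is back at its starting position and covers the head edge (red over yellow at rows 190–193), so it has snapped. Now I release and retreat.

{"api": "steer_hand", "payload": {"steps": {"plan": [[0,0,-0.002,0,-2,0],[0,0,-0.002,0,-2,0],[0,0,-0.003,0,-2,0],[0,0,-0.003,0,-2,0],[0,0,-0.003,0,-2,0],[0,0,-0.003,0,-2,0]]}, "jaw": 0.9}}

```text
time: 26.22
eef_pos: [0.5626, 0.0712, 0.043]
ee_rot: [180.0, 15.2, -179.9]
force: [0.3, 0.2, -1.3]
opening: 0.901
gripper_force: 0.0
```

{"api": "steer_hand", "payload": {"steps": {"plan": [[0,0,-0.02,0,0,0],[0,0,-0.06,0,0,0],[-0.0,0,-0.1,0,0,0],[0,0,-0.15,0,0,0],[0,0,-0.15,0,0,0],[0,0,-0.15,0,0,0]]}}}

```text
time: 26.98
eef_pos: [0.5229, 0.0712, 0.1876]
ee_rot: [180.0, 15.2, -179.9]
force: [-0.1, 0.3, -0.7]
opening: 0.898
gripper_force: 0.0
```

```bash
python3 - <<'E'
from dk import *
RW,t=target(-.071,0,0)[1]@RLt.T,None
Rs,tt,Rl,o=frame(QD,D); RD=Rs@Rl; oD=Rs@o+tt
for n in("wrist","top","scene"):
    c=env.camera(n); cv2.imwrite(f"pics/{n}_end.png",c["pixels"][:,:,::-1])
    for dx,up in((0.,0),(0,2)):
        R2=RD@Ro.from_euler("y",-up,degrees=True).as_matrix(); f=oD+RD@np.array([-.072,0,0]); 
        print(n,up,"foot/waist",proj(c,np.array([mm(-58,25,3),mm(-58,-25,3),mm(66,25,4),mm(66,-25,4)])@R2.T+f+R2@mm(72,0,0)).round(1).tolist())
    hsv=cv2.cvtColor(c["pixels"],cv2.COLOR_RGB2HSV); m=cv2.inRange(hsv,(18,120,60),(32,255,255)); n_,l,st,ce=cv2.connectedComponentsWithStats(m); u=proj(c,oD)[0]
    for i in range(1,n_):
        if st[i,4]>15 and abs(ce[i]-u).max()<(130 if n=="wrist" else 60):
            ys,xs=np.where(l==i); print("  blob",st[i,4],cv2.boxPoints(cv2.minAreaRect(np.c_[xs,ys])).round().tolist())
E
python3 red.py | grep -v ,.*,.*,.*,.*,.*,.*,.*,.*,.*,.*,
```

```text
wrist 0 foot/waist [[348.9, 140.8], [284.9, 140.7], [345.1, 286.6], [288.4, 286.6]]
wrist 2 foot/waist [[348.9, 140.6], [284.9, 140.6], [345.5, 288.7], [287.9, 288.7]]
  blob 2579 [[287.0, 182.0], [287.0, 129.0], [350.0, 129.0], [350.0, 182.0]]
  blob 456 [[288.0, 289.0], [288.0, 276.0], [346.0, 277.0], [346.0, 290.0]]
top 0 foot/waist [[244.0, 244.1], [265.1, 244.4], [243.9, 191.3], [265.2, 191.5]]
top 2 foot/waist [[244.0, 244.2], [265.1, 244.5], [243.5, 191.3], [264.9, 191.6]]
  blob 176 [[244.0, 190.0], [266.0, 190.0], [266.0, 200.0], [244.0, 200.0]]
  blob 308 [[244.0, 231.0], [265.0, 231.0], [265.0, 249.0], [244.0, 249.0]]
scene 0 foot/waist [[251.8, 308.2], [268.2, 297.1], [221.8, 271.7], [238.1, 261.6]]
scene 2 foot/waist [[251.8, 308.1], [268.2, 297.1], [221.8, 270.8], [238.3, 260.7]]
  blob 17 [[232.0, 265.0], 
[... 1327 characters left out ...]
01,152,  0 196,147,  0 199,151,  0 203,157,  3
198 209,161,  8 209,160,  0 206,157,  0 210,161,  0 207,157,  0
199 185,159, 98 181,154, 95 180,151, 87 185,154, 75 180,149, 69
200 179,172,146 177,170,146 177,168,143 177,166,138 171,161,134
201 173,170,155 174,170,155 174,170,154 174,169,154 173,170,155
202 122,127,128 124,129,130 122,127,129 134,137,136 149,150,144
203  72, 91,112  77, 95,116  79, 95,116  86,101,117 118,122,125
scene start (95, (np.float64(229.0421052631579), np.float64(263.70526315789476), np.int64(223), np.int64(234), np.int64(258), np.int64(270)))
scene now (72, (np.float64(228.38888888888889), np.float64(264.5), np.int64(223), np.int64(234), np.int64(260), np.int64(269)))
```

```bash
python3 -c "
from cell import env
print(env.job_done())"
```

```text
the job is handed in; nothing more can be done
None
```

The yellow logger lies flat in the dock with the red catch snapped over its head, the gripper has let go and is clear, and the job is handed in at about 27 s; on the way I set the logger down briefly on the desk to regrip it, because the last joint had reached its limit.

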